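Index the scanning turntable by one slot

TASK

Index the scanning turntable by one slot: with shut fingertips press the plunger's black cap down so that it unlocks, and, keeping it pressed, push it round to the very next slot on the side where the scanner tower stands (left or right as seen from the robot), then let the plunger spring back up so that it locks there. The white printed clevis must ride round standing on the disc without being touched; grasp and lift nothing, and leave the things lying about where they are.

Things in the scene. Friction and masses are not known exactly. Their poses are not given: they have to be found in the camera images.
- turntable (a joint): angle of the turning disc with its arm and plunger, rad, about the upright axis through table_axis. 0 at the start, locked. Positive = clockwise seen from above: carries the plunger to the left as seen from the robot; negative: to the right. Next slots at +0.785 and -0.785 (play 0.015 in a slot). Unlocked it turns easily (0.05 N m friction) and stays where left.
- plunger (a joint): how far the plunger is pressed straight down, m: 0 up, locked; 0.016 on its stop (safe; 0.014 is enough). Spring 3 N up, 7 N down. Beyond 0.011 its key is below the ring and the disc can turn. Let go between slots it rides under the ring at about 0.010; let go within 3 mm (0.02 rad) of a slot's middle it centres itself and springs up to 0.
- cap_top (a point): centre of the top of the plunger's round black cap; moves with plunger and disc. Top: level flat 40 mm across, flaring to 54 mm below; 92 mm above the bench when up; 145 mm from the turntable's axis, at the arm's outer end, on the robot's side at the start. A fingertip pressed on it carries it round by friction.
- table_axis (a point): fixed point on the turntable's upright axis, level with the disc's top, 57 mm above the bench. Its x axis points away from the plunger's starting place. Around it the fixed flat index ring, 260 mm across, 43 mm high, with eight slots 15 mm wide open at the rim, 45 degrees apart; the plunger's key locks up into one.
- disc_top (a point): centre of the top face of the turning steel disc, 210 mm across, top 57 mm above the bench; turns with the disc
- clevis: white printed clevis (fork bracket with steel cross pin), foot 40 x 44 mm, 55 mm tall, standing loose within 20 mm of the disc's middle; origin under its foot, z axis up. It rides by friction and could slide or topple if the disc is jerked; do not touch it.
- scanner: scanner tower, fixed: round grey foot 100 mm across, thin post, drum head 80 mm across with a black band, 231 mm tall; origin under its foot. It stands to the left (y > 0) or to the right (y < 0) of the turntable; on the other side lies a filament spool (180 mm across, 60 mm high, fixed).
- screwdriver: screwdriver, 190 mm long, lying on the bench on the robot's side of the turntable; bystander, leave alone
- insert_jar: small clear jar with white lid, 48 mm across, 55 mm tall, beside the turntable; origin under its centre; bystander, leave alone
- printed_gear: small white printed gear, 64 mm across, 22 mm tall, beside the turntable; origin under its centre; bystander, leave alone
- motor_mount: small grey printed block 50 x 30 mm with a boss, 36 mm tall, beside the turntable; origin under its centre; bystander, leave alone
Things that resemble listed ones, but are neither listed nor needed, are in the scene too. What is shaped like the clevis but yellow is not meant.

How it is judged:
On the way, in this order (a step that is already met when the one before it is completed fails the run):
1. the plunger is pressed in until it unlocks, at the starting slot (value of joint plunger above 0.009 m and value of joint turntable between -0.12 and 0.12 rad), for 0.05 s.
2. with the plunger pressed in, the disc is turned towards the scanner's side (value of joint plunger above 0.0075 m and ((world y of scanner above 0 m and value of joint turntable between 0.25 and 0.65 rad) or (world y of scanner below 0 m and value of joint turntable between -0.65 and -0.25 rad))), for 0.02 s.
At the end, for the whole second after the job is handed in: The disc rests one slot (45 degrees, within 2) from its start, on the scanner's side, the plunger sprung up to within 3 mm of fully up; the clevis stands upright on the disc, its centre within 40 mm of the disc's (((world y of scanner above 0 m and value of joint turntable between 0.7504 and 0.8204 rad) or (world y of scanner below 0 m and value of joint turntable between -0.8204 and -0.7504 rad)) and value of joint plunger below 0.003 m and velocity of joint turntable between -0.03 and 0.03 rad/s and horizontal distance between clevis and disc_top below 0.04 m and angle between clevis's own z axis and vertical below 0.15 rad and z of clevis in the frame of disc_top below 0.008 m); the robot touches nothing.
It fails at once if the clevis is touched by the robot (contact force between any of the fingers, the arm and clevis above 0.3 N).
It fails at once if the clevis is lifted off, falls off or tips (z of clevis in the frame of disc_top above 0.015 m or angle between clevis's own z axis and vertical above 0.5 rad or horizontal distance between clevis and disc_top above 0.06 m).
It fails at once if a bystander is moved by more than 20 mm or lifted (distance of any of screwdriver, insert_jar, printed_gear, motor_mount from where it was at the start of the episode above 0.02 m).
It also fails if it takes over 40 s, if anything falls off the work surface, if the arm or the gripper's body presses on something with over 40 N, if the wrist force passes 120 N, or if a joint passes its speed limit or range.

ROBOT

A 6-joint arm with a two-finger parallel gripper is mounted at the origin on the work surface. World frame = base frame: x ahead of the robot, y to its left, z up, the work surface at z = 0. Lengths are in m, angles in rad, forces in N, time in s.
With the tool pointing down it reaches from about 0.35 to 0.975 m from the base axis. Payload 4.9 kg.
Tool frame: the origin (TCP) lies midway between the tips of the shut fingers; the grasp point (between the pads) lies 19 mm behind it; z points along the fingers, y is the direction in which the jaws open and shut (so a half turn about z gives the same grasp; the last joint's range is limited). The gripper opens to 85 mm and grips with 20 to 120 N. Pads are 22 mm wide; open, the fingers measure 114 mm over their backs; the gripper's body (76 mm by 85 mm) begins 54 mm behind the grasp point. The pads swing forward as they close: fully open they stand 13 mm farther back than shut.
Start: joints at [-0.119, 0.053, 1.613, -0, 1.476, -0.119], TCP at [0.625, 0, 0.231] pointing down, gripper open.
Joint ranges: [-3.01, 3.01], [-1.01, 2.22], [0.06, 2.58], [-1.02, 4.17], [0.09, 2.62], [-3.14, 3.14]. Speed limits (rad/s): [2.57, 2.57, 3.14, 3.14, 3.14, 3.14].

INTERFACE

Orientations are given as a unit quaternion [w, x, y, z].
In Python, from plant import manip gives the robot as it stands. The module is installed in compiled form; this text tells all that it offers.
- The arm moves only by the tool move_arm, never from a script. Its argument "rows" is a list of rows, each an object of numbers: "tx", "ty", "tz": the shift along the tool's x, y, z in m; "ax", "ay", "az": the turn, a rotation vector about the tool's x, y, z in degrees; "jaw": the closure in counts, from 0 (fully open) to 255 (shut). In form: [{"tx": .., "ty": .., "tz": .., "ax": .., "ay": .., "az": .., "jaw": ..}, ...]. A call has 1 to 12 rows; each row shifts and turns the pose as measured when the row begins, along the tool's axes as they then stand; what a row does not reach is not made up. A row lasts 1/10 s, in which the tool goes at most 50 mm and 8.59 degrees, less where a joint would pass 70% of its speed; a pose out of reach is approached as far as the arm can. A call with a gripper value outside its range is refused whole. The fingers move at their own pace and stop on an object; the grip force is fixed at half the most. Time passes only in rows, so rows that do not move let the fingers close. It gives the time, the measured TCP pose, the force and the opening at its end, in the units of the state.
- manip.state(): the state, without advancing time (a new reading comes with each control period).
- manip.grab_frame(name): name is "scene" or "side" or "wrist"; returns a dict with "color" (384x512x3 uint8, red, green, blue), "intrinsics" (3x3 intrinsics, pixels), "R" (3x3) and "t" (3): a world point X has camera coordinates R X + t. Camera axes: x right, y down, z forward; pixel columns grow to the right and rows downward; lengths in m; the calibration is good to about 2 mm. A picture is of the moment at which its call begins. There is no depth.
- manip.job_done(): hands the job in, once; it reports no verdict.
The state is a dict: "time": time; "joint_pos": joint angles; "joint_vel": joint speeds; "joint_efforts": joint torques, N m; "tool_pos": TCP position; "tool_rot": TCP orientation; "contact_force": force on the tool from outside, world axes, zero at the start; "ft_torque": the same for the moment, N m; "gripper_width": opening from 0.0 (shut) to 1.0 (fully open).
Only numpy, scipy, OpenCV 4.12 (cv2) and the standard library are available. Lean on these libraries where they do the work, as an engineer would, in place of code of your own. Each camera call takes 0.05 s, during which the arm holds its last target.

## Working session

There is one attempt and no reset: what is moved stays moved. The work goes in short steps, Python scripts to look and compute and a tool call to move; the robot and the scene stay as the last step left them, time stands still between calls to the robot, and variables do not carry over. Pictures are saved under pics/ and viewed, and the job is handed in when it is done.

Besides the shell and the picture viewer there is one more tool, called in YAML: its name, and indented under it one key for each argument. move_arm: Moves the arm, as the interface text tells. Its arguments: {"type":"object","properties":{"rows":{"type":"array"}},"required":["rows"]}

```bash
mkdir -p pics; cat > h.py <<'E'
from plant import manip
import numpy as np, cv2
def grab(n,f):
    d=manip.grab_frame(n); cv2.imwrite('pics/'+f,d['color'][:,:,::-1]); np.savez('pics/'+f+'.npz',**{k:np.array(d[k]) for k in('color','intrinsics','R','t')}); return d
def load(f): return dict(np.load('pics/'+f+'.npz'))
def back(d,u,v,z):
    K,R,t=[np.array(d[k],float) for k in('intrinsics','R','t')]
    c=-R.T@t; r=R.T@np.linalg.inv(K)@np.array([u,v,1.]); return c+r*(z-c[2])/r[2]
def proj(d,X):
    K,R,t=[np.array(d[k],float) for k in('intrinsics','R','t')]
    p=K@(R@np.array(X)+t); return p[:2]/p[2]
E
python3 - <<'E'
from h import *
a=grab('scene','s0.png');b=grab('side','d0.png');c=grab('wrist','w0.png')
for d in(a,b,c): print(-np.array(d['R']).T@d['t'])
s=manip.state();print(s['time'],s['tool_pos'],s['tool_rot'],s['contact_force'])
E
```

```text
[1.47905895 0.26812794 1.13377976]
[-0.17676177 -0.85141804  0.83990038]
[0.62418645 0.06559948 0.37357074]
0.15 [6.24518800e-01 9.14507057e-05 2.30320969e-01] [-6.56000043e-04  7.07097402e-01  7.07115684e-01 -4.92884059e-04] [ 0.85453738  0.7914772  -0.14145339]
```

View pics/s0.png

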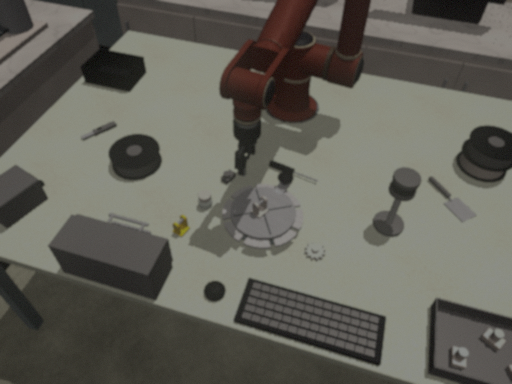

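View pics/d0.png

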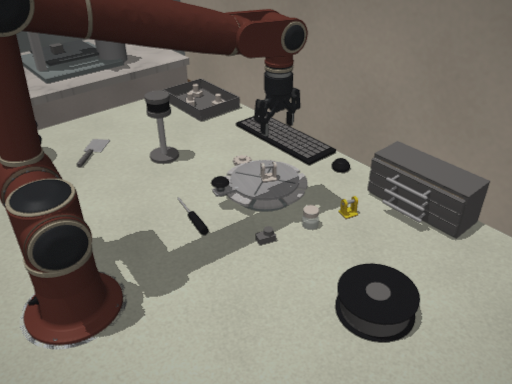

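View pics/w0.png

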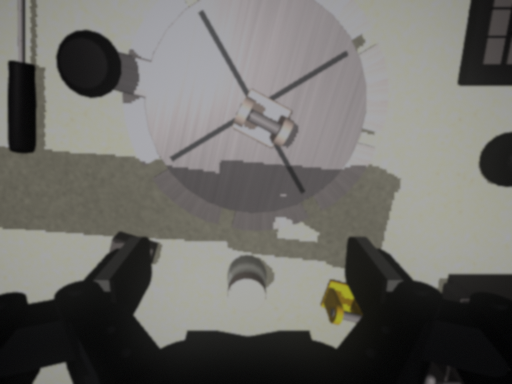

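The wrist view has the cap at about (88,62), the disc centre at about (255,95) and the white clevis at (267,120). In the scene view the scanner is at (400,200), and in the side view at (160,125) on the far side, so y > 0. The spool is opposite it. Next I'll measure these.

```bash
python3 - <<'E'
from h import *
w=load('w0.png');s=load('s0.png');d=load('d0.png')
im=w['color']
g=cv2.cvtColor(im,cv2.COLOR_RGB2GRAY)
# cap blob
m=(g<60).astype(np.uint8); n,l,st,ce=cv2.connectedComponentsWithStats(m)
for i in range(1,n):
    if st[i,4]>300: print(st[i],ce[i])
print('cap w',back(w,88,62,.092),'disc',back(w,255,95,.057))
print('cap s',back(s,286,176,.092),'d',back(d,220,182,.092))
print('disc s',back(s,262,212,.057),'d',back(d,267,182,.057))
print('scanner s',back(s,389,223,0),'d',back(d,164,155,0))
print('spool s',back(s,135,150,.06),'d',back(d,378,290,.06))
c1=cv2.resize(im[0:220,20:400],None,fx=2,fy=2,interpolation=3);cv2.imwrite('pics/c1.png',c1[:,:,::-1])
c2=cv2.resize(s['color'][140:270,190:330],None,fx=4,fy=4,interpolation=3);cv2.imwrite('pics/c2.png',c2[:,:,::-1])
c3=cv2.resize(d['color'][130:240,180:330],None,fx=4,fy=4,interpolation=3);cv2.imwrite('pics/c3.png',c3[:,:,::-1])
E
```

```text
[ 459    0   53   85 3038] [484.74588545  47.02534562]
[  57   31   65   66 3321] [88.81300813 63.38964167]
[   8   61   29   93 2445] [ 21.69202454 107.17423313]
[ 480  133   32   53 1332] [497.95795796 160.1493994 ]
[    0   232   512   152 43117] [266.23533641 331.96068836]
cap w [0.49404894 0.09329106 0.092     ] disc [0.63049005 0.06776852 0.057     ]
cap s [0.49564956 0.09486475 0.092     ] d [0.4811352  0.08085282 0.092     ]
disc s [0.63949985 0.05582743 0.057     ] d [0.61787521 0.03241192 0.057     ]
scanner s [0.5093266  0.45619059 0.        ] d [0.51775753 0.46164021 0.        ]
spool s [ 0.51077931 -0.45652518  0.06      ] d [ 0.51117075 -0.45795849  0.06      ]
```

View pics/c1.png

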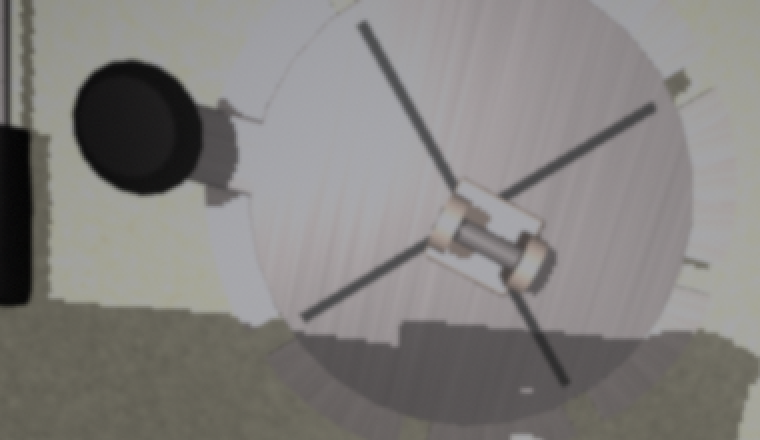

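View pics/c2.png

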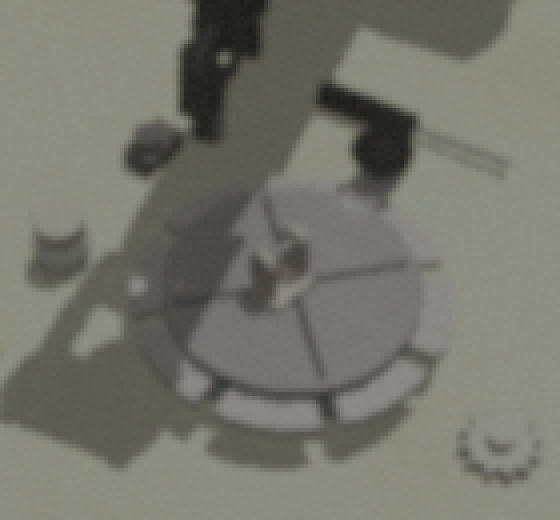

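View pics/c3.png

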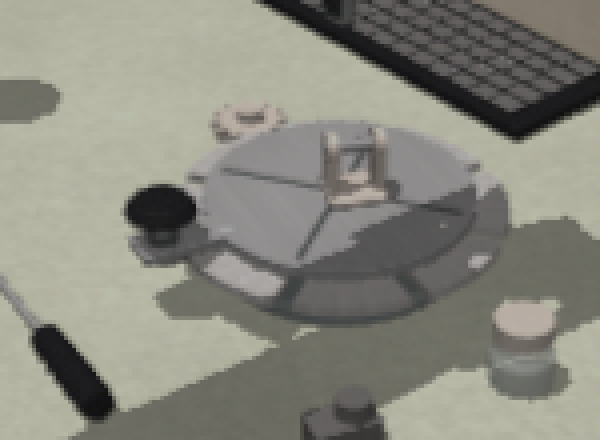

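```bash
python3 - <<'E'
from h import *
w=load('w0.png');im=w['color']
c=im[20:110,45:140].astype(float).mean(2); c=np.clip((c-5)*6,0,255).astype(np.uint8)
cv2.imwrite('pics/c4.png',cv2.resize(c,None,fx=6,fy=6,interpolation=0))
# disc edge fit: overlay
for ctr in [(.6295,.061),(.632,.0635)]: pass
from scipy.optimize import least_squares
# hand-picked disc rim pts in crop c1 coordinates
P=np.array([(250,180),(256,255),(285,310),(330,358),(400,405),(480,424),(560,408),(620,368),(660,320),(690,240),(690,165),(670,95),(640,45),(305,60),(270,110)])/2+[20,0]
W=np.array([back(w,u,v,.057)[:2] for u,v in P])
r=least_squares(lambda p:np.hypot(*(W-p[:2]).T)-p[2],[.63,.06,.105],loss='soft_l1',f_scale=.001)
print(r.x,r.fun*1000)
E
```

```text
[0.6326344  0.05530376 0.10358943] [ 2.52907146  2.64088763 -0.87683626 -4.30579639 -3.11917436  0.03645158
  1.20838216  0.69700641  0.62704526 -0.09382811 -1.1182127  -0.63972163
  0.37153448 -1.5075525   0.91078631]
```

View pics/c4.png

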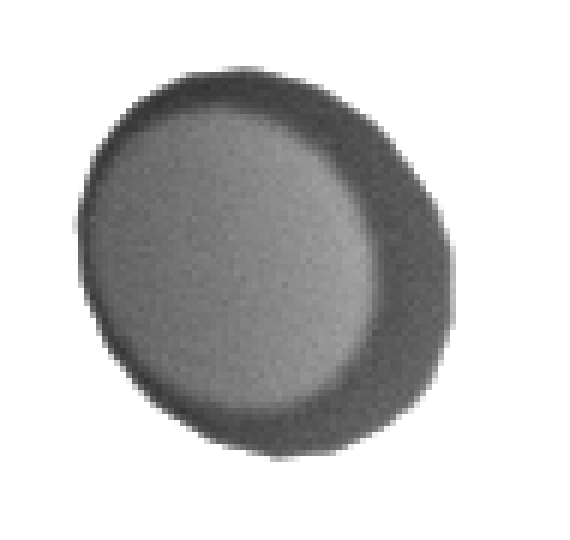

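```bash
python3 - <<'E'
from h import *
from scipy.optimize import least_squares
w=load('w0.png');im=w['color']
print('captop',back(w,83.4,62.4,.092), 'width', back(w,83.4+24.2,62.4,.092)-back(w,83.4-24.2,62.4,.092))
g=cv2.GaussianBlur(im.astype(np.float32).mean(2),(0,0),1)
p=np.array([.6326,.0585,.105])
for rng in (.008,.006,.004,.004):
    W=[]
    for th in np.radians(np.arange(0,360,3)):
        rs=np.arange(.105-rng,.105+rng,.0003)
        uv=np.array([proj(w,[p[0]+r*np.cos(th),p[1]+r*np.sin(th),.057]) for r in rs]).astype(np.float32)
        if uv.min()<3 or uv[:,1].max()>225: continue
        v=cv2.remap(g,uv[:,:1],uv[:,1:],1).ravel(); dv=np.abs(np.gradient(v)); k=dv.argmax()
        if dv[k]>0.8: W.append([p[0]+rs[k]*np.cos(th),p[1]+rs[k]*np.sin(th)])
    W=np.array(W)
    f=least_squares(lambda q:np.hypot(*(W-q[:2]).T)-q[2],p,loss='soft_l1',f_scale=.0007); p=f.x; print(len(W),p,np.median(abs(f.fun)))
o=im.copy()
def circ(x,y,z,r,c):
    q=np.array([proj(w,[x+r*np.cos(t),y+r*np.sin(t),z]) for t in np.linspace(0,6.283,200)])
    cv2.polylines(o,[np.round(q*8).astype(int)],True,c,1,cv2.LINE_AA,3)
o=cv2.resize(im,None,fx=1,fy=1).copy()
circ(p[0],p[1],.057,.105,(255,0,0));circ(p[0],p[1],.043,.130,(0,255,0))
cx,cy,_=back(w,83.4,62.4,.092); circ(cx,cy,.092,.02,(0,255,255))
print(np.hypot(p[0]-cx,p[1]-cy))
o=cv2.resize(o[0:240,20:400],None,fx=2,fy=2);cv2.imwrite('pics/c5.png',o[:,:,::-1])
s=load('s0.png');d=load('d0.png');print(proj(s,[cx,cy,.092]),proj(d,[cx,cy,.092]),proj(s,[*p[:2],.057]),proj(d,[*p[:2],.057]))
E
```

```text
captop [0.49027138 0.09298589 0.092     ] width [3.93303575e-02 3.78707175e-06 0.00000000e+00]
81 [0.6306874  0.05606785 0.10460751] 0.00044090363437943036
82 [0.63040127 0.05608052 0.10467523] 0.00040655043336369767
83 [0.63066293 0.0558514  0.10448701] 0.0003905606448500881
84 [0.63064108 0.05599303 0.10456315] 0.0004211972048174459
0.14516241152685375
[285.85573194 174.75456797] [220.00236098 179.10507068] [262.83960354 209.95172758] [264.97705025 177.25538735]
```

View pics/c5.png

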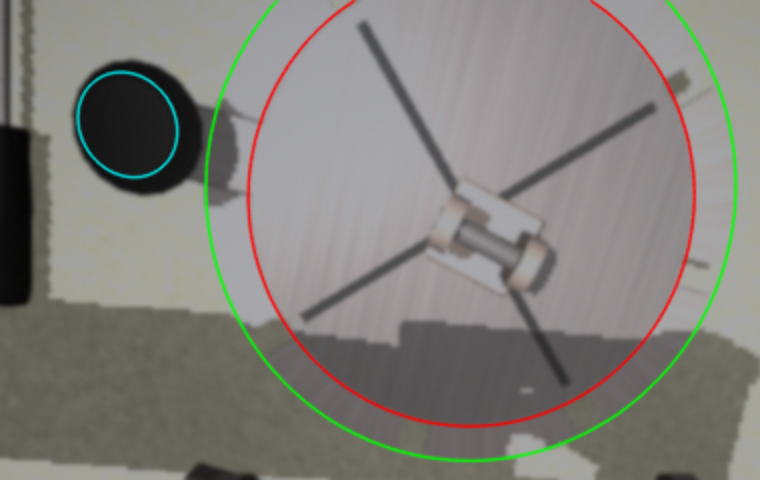

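Positions agree: axis (0.6306, 0.0560) and cap (0.4903, 0.0930), 145.2 mm apart against 145 nominal. The scanner is at y≈+0.46, so the disc turns to positive and the target cap position is about (0.5577, 0.1813).

Look-alikes for the cap:
- Cap: scene (286,176), wrist (88,62). This is the one at the arm's end, with a 40 mm top, checked in the crop.
- Black knob: scene (215,290), wrist (498,160), lying free on the bench.
- Screwdriver handle: scene (275,165), wrist (21,107).

Look-alikes for the clevis:
- The white one on the disc, wrist (267,120), is the right one.
- The yellow one, wrist (340,300), is not.
- The others are in the tray.

Next I'll shut the jaw and move above the cap.

move_arm:
  rows:
    - {"tx":0.0116,"ty":-0.0168,"tz":0.0,"jaw":255}
    - {"tx":0.0116,"ty":-0.0168,"tz":0.01,"jaw":255}
    - {"tx":0.0116,"ty":-0.0168,"tz":0.01,"jaw":255}
    - {"tx":0.0116,"ty":-0.0168,"tz":0.015,"jaw":255}
    - {"tx":0.0116,"ty":-0.0168,"tz":0.015,"jaw":255}
    - {"tx":0.0116,"ty":-0.0168,"tz":0.015,"jaw":255}
    - {"tx":0.0116,"ty":-0.0168,"tz":0.015,"jaw":255}
    - {"tx":0.0116,"ty":-0.0168,"tz":0.015,"jaw":255}
    - {"jaw":255}
    - {"jaw":255}

```text
schema error: expected keys tx, ty, tz, ax, ay, az, jaw
```

move_arm:
  rows:
    - {"tx":0.0116,"ty":-0.0168,"tz":0.0,"ax":0,"ay":0,"az":0,"jaw":255}
    - {"tx":0.0116,"ty":-0.0168,"tz":0.01,"ax":0,"ay":0,"az":0,"jaw":255}
    - {"tx":0.0116,"ty":-0.0168,"tz":0.01,"ax":0,"ay":0,"az":0,"jaw":255}
    - {"tx":0.0116,"ty":-0.0168,"tz":0.015,"ax":0,"ay":0,"az":0,"jaw":255}
    - {"tx":0.0116,"ty":-0.0168,"tz":0.015,"ax":0,"ay":0,"az":0,"jaw":255}
    - {"tx":0.0116,"ty":-0.0168,"tz":0.015,"ax":0,"ay":0,"az":0,"jaw":255}
    - {"tx":0.0116,"ty":-0.0168,"tz":0.015,"ax":0,"ay":0,"az":0,"jaw":255}
    - {"tx":0.0,"ty":0,"tz":0,"ax":0,"ay":0,"az":0,"jaw":255}

```text
time: 0.95
tool_pos: [0.501, 0.0834, 0.1446]
tool_rot: [-0.002, 0.708, 0.707, -0.002]
contact_force: [0.3, 0.2, -0.5]
gripper_width: -0.003
```

move_arm:
  rows:
    - {"tx":0.005,"ty":-0.0055,"tz":0.015,"ax":0,"ay":0,"az":0,"jaw":255}
    - {"tx":0.005,"ty":-0.0055,"tz":0.015,"ax":0,"ay":0,"az":0,"jaw":255}
    - {"tx":0,"ty":0,"tz":0.01,"ax":0,"ay":0,"az":0,"jaw":255}
    - {"tx":0,"ty":0,"tz":0,"ax":0,"ay":0,"az":0,"jaw":255}

```text
time: 1.35
tool_pos: [0.4905, 0.0935, 0.1023]
tool_rot: [-0.001, 0.708, 0.706, -0.001]
contact_force: [-1.0, 1.1, 0.1]
gripper_width: 0.0
```

```bash
python3 - <<'E'
from h import *
o=[]
for n in('scene','side','wrist'):
    d=grab(n,n+'1.png'); im=d['color'].copy()
    u,v=proj(d,[.4903,.0930,.092]); u,v=int(u),int(v); print(n,u,v)
    a=im[max(v-50,0):max(v-50,0)+100,max(u-60,0):max(u-60,0)+120]
    o.append(cv2.resize(a,(360,300),interpolation=3) if a.size else np.zeros((300,360,3),np.uint8))
cv2.imwrite('pics/c6.png',np.hstack(o[:2])[:,:,::-1])
s=manip.state();print(s['tool_pos'],s['tool_rot'],s['contact_force'],s['time'])
E
```

```text
scene 285 174
side 220 179
wrist 246 230
[0.49206764 0.09346362 0.10463256] [ 1.20000939e-04  7.07922879e-01  7.06289730e-01 -1.99849325e-05] [-0.40870378 -0.25137992  0.87968627] 1.5
```

View pics/c6.png

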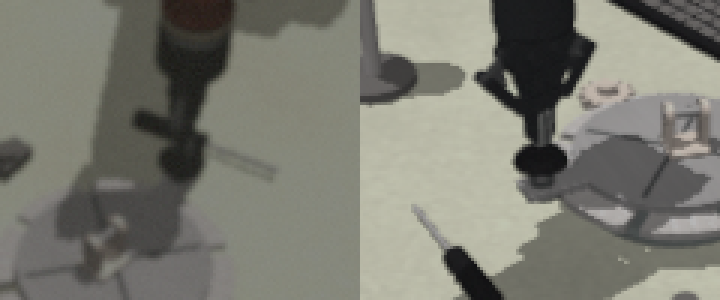

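View pics/wrist1.png

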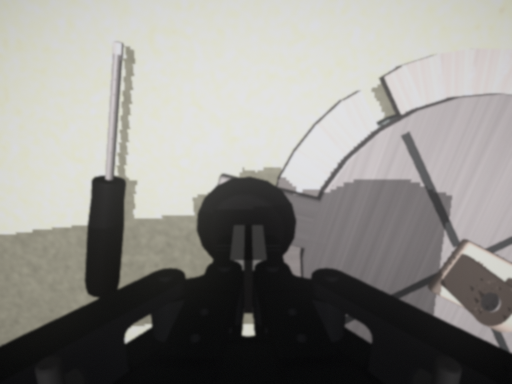

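The side and scene crops show the shut fingertips directly over the cap. In the wrist view the cap is at (246,225), under the tips. Next I'll press down.

move_arm:
  rows:
    - {"tx":0,"ty":0,"tz":0.006,"ax":0,"ay":0,"az":0,"jaw":255}
    - {"tx":0,"ty":0,"tz":0.006,"ax":0,"ay":0,"az":0,"jaw":255}
    - {"tx":0,"ty":0,"tz":0.006,"ax":0,"ay":0,"az":0,"jaw":255}

```text
time: 1.8
tool_pos: [0.4948, 0.0932, 0.0886]
tool_rot: [0.002, 0.708, 0.706, 0.002]
contact_force: [-2.3, 0.2, 3.8]
gripper_width: -0.004
```

move_arm:
  rows:
    - {"tx":0,"ty":0,"tz":0.004,"ax":0,"ay":0,"az":0,"jaw":255}
    - {"tx":0,"ty":0,"tz":0.004,"ax":0,"ay":0,"az":0,"jaw":255}

```text
time: 2.0
tool_pos: [0.4949, 0.0932, 0.0808]
tool_rot: [0.002, 0.708, 0.706, 0.002]
contact_force: [-3.1, 0.7, 5.4]
gripper_width: 0.004
```

move_arm:
  rows:
    - {"tx":0,"ty":-0.002,"tz":0.004,"ax":0,"ay":0,"az":0,"jaw":255}
    - {"tx":0,"ty":-0.001,"tz":0.003,"ax":0,"ay":0,"az":0,"jaw":255}

```text
time: 2.2
tool_pos: [0.4948, 0.0933, 0.076]
tool_rot: [0.004, 0.708, 0.706, 0.004]
contact_force: [-1.8, -0.9, 11.5]
gripper_width: -0.001
```

```bash
python3 - <<'E'
from h import *
for i in range(4):
    manip.grab_frame('side'); s=manip.state();print(s['tool_pos'],s['tool_rot'],s['contact_force'],s['time'])
E
```

```text
[0.49481512 0.09335776 0.07608687] [0.00380116 0.70821415 0.70597492 0.0042044 ] [-1.02711972  0.64647365  5.63634929] 2.25
[0.49481218 0.09335068 0.07615784] [0.00378001 0.70823355 0.70595571 0.004182  ] [-2.61637211 -1.02892794  6.37219804] 2.3
[0.49476739 0.09337309 0.07612603] [0.00376326 0.70822514 0.70596428 0.00417504] [-1.85324135  0.27634564  7.18314715] 2.35
[0.49479359 0.09333559 0.0761478 ] [0.00379394 0.70822693 0.70596231 0.0041765 ] [-0.91056722 -0.13617099  6.88658452] 2.4
```

The plunger is on its stop at z≈0.076 with about 7 N. I'll start the arc slowly, turning the tool along with the disc.

move_arm:
  rows:
    - {"tx":0.0012,"ty":0.0003,"tz":0.0015,"ax":0,"ay":0,"az":0.5,"jaw":255}
    - {"tx":0.0024,"ty":0.0007,"tz":0.0015,"ax":0,"ay":0,"az":1,"jaw":255}
    - {"tx":0.0036,"ty":0.001,"tz":0.0015,"ax":0,"ay":0,"az":1.5,"jaw":255}
    - {"tx":0.0036,"ty":0.001,"tz":0.0015,"ax":0,"ay":0,"az":1.5,"jaw":255}

```text
time: 2.8
tool_pos: [0.4989, 0.1057, 0.076]
tool_rot: [0.002, 0.737, 0.676, 0.005]
contact_force: [-6.1, 0.9, 10.5]
gripper_width: 0.0
```

```bash
cat > st.py <<'E'
from h import *
s=manip.state();p=s['tool_pos'];A=np.array([.6306,.056]);v=np.array(p[:2])-A
from scipy.spatial.transform import Rotation as Ro
q=s['tool_rot'];M=Ro.from_quat([*q[1:],q[0]]).as_matrix()
print('t',s['time'],'pos',p,'r',np.hypot(*v),'turned',164.6-np.degrees(np.arctan2(v[1],v[0])),'F',s['contact_force'])
print('toolx world',M[:,0],'z',M[:,2])
E
python3 st.py
```

```text
t 2.8 pos [0.49893357 0.10568442 0.07596628] r 0.14072878317438528 turned 5.274035168020248 F [-6.09031845  0.85788203 10.47565214]
toolx world [0.08531712 0.99634373 0.00448937] z [ 0.00904765  0.00373087 -0.99995211]
```

move_arm:
  rows:
    - {"tx":0.0059,"ty":0.001,"tz":0.0015,"ax":0,"ay":0,"az":2.5,"jaw":255}
    - {"tx":0.0059,"ty":0.0014,"tz":0.0015,"ax":0,"ay":0,"az":2.5,"jaw":255}
    - {"tx":0.0059,"ty":0.0014,"tz":0.0015,"ax":0,"ay":0,"az":2.5,"jaw":255}
    - {"tx":0.0059,"ty":0.0014,"tz":0.0015,"ax":0,"ay":0,"az":2.5,"jaw":255}
    - {"tx":0.003,"ty":0.0007,"tz":0.0015,"ax":0,"ay":0,"az":1.2,"jaw":255}

```text
time: 3.3
tool_pos: [0.513, 0.1341, 0.076]
tool_rot: [0.001, 0.802, 0.598, 0.008]
contact_force: [-3.4, 1.5, 9.1]
gripper_width: -0.001
```

```bash
python3 st.py; python3 - <<'E'
from h import *
o=[]
for n in('scene','side'):
    d=grab(n,n+'2.png'); im=d['color'].copy()
    u,v=proj(d,[.56,.0930,.07]); u,v=int(u),int(v)
    o.append(cv2.resize(im[v-60:v+60,u-70:u+70],(400,343),interpolation=3))
cv2.imwrite('pics/c7.png',np.hstack(o)[:,:,::-1])
grab('wrist','w2.png')
E
python3 st.py
```

```text
t 3.3 pos [0.51303404 0.13407694 0.07601397] r 0.14113030342923963 turned 18.18860438210956 F [-3.430678    1.46081042  9.11688684]
toolx world [0.28564923 0.95826171 0.01179021] z [ 0.01481638  0.00788538 -0.99985914]
t 3.45 pos [0.51308748 0.13411351 0.07601375] r 0.14110603627280294 turned 18.21298092919892 F [-2.21205457  2.50597574  8.35775064]
toolx world [0.28438366 0.95863253 0.0122312 ] z [ 0.01509489  0.00827914 -0.99985179]
```

View pics/c7.png

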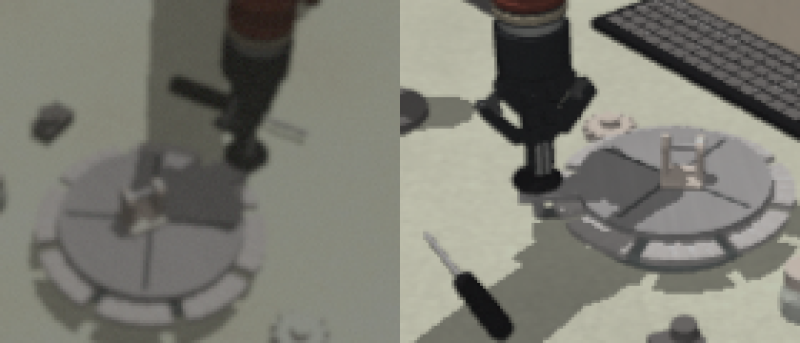

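View pics/w2.png

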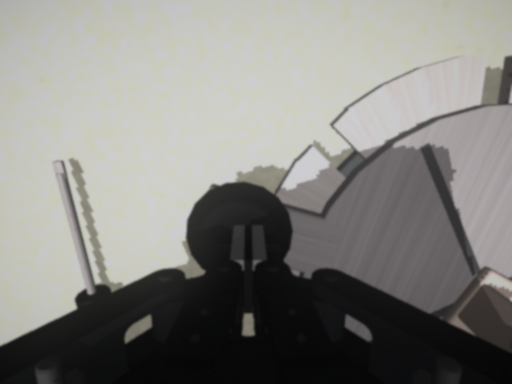

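The disc follows and the clevis rides along. In the wrist view the cap is still under the tips at (240,230). Continuing.

move_arm:
  rows:
    - {"tx":0.003,"ty":0.0008,"tz":0.0015,"ax":0,"ay":0,"az":1.3,"jaw":255}
    - {"tx":0.0059,"ty":0.0015,"tz":0.0015,"ax":0,"ay":0,"az":2.6,"jaw":255}
    - {"tx":0.0059,"ty":0.0015,"tz":0.0015,"ax":0,"ay":0,"az":2.6,"jaw":255}
    - {"tx":0.0059,"ty":0.0015,"tz":0.0015,"ax":0,"ay":0,"az":2.6,"jaw":255}
    - {"tx":0.0059,"ty":0.0015,"tz":0.0015,"ax":0,"ay":0,"az":2.6,"jaw":255}
    - {"tx":0.0059,"ty":0.0015,"tz":0.0015,"ax":0,"ay":0,"az":2.6,"jaw":255}
    - {"tx":0.0059,"ty":0.0015,"tz":0.0015,"ax":0,"ay":0,"az":2.6,"jaw":255}
    - {"tx":0.003,"ty":0.0008,"tz":0.0015,"ax":0,"ay":0,"az":1.3,"jaw":255}

```text
time: 4.25
tool_pos: [0.5492, 0.1722, 0.0765]
tool_rot: [0.0, 0.889, 0.458, 0.018]
contact_force: [-1.0, 1.6, 6.9]
gripper_width: -0.003
```

```bash
python3 st.py; python3 - <<'E'
from h import *
grab('wrist','w3.png')
E
python3 st.py
```

```text
t 4.25 pos [0.54919404 0.17223704 0.07646081] r 0.14190834792544152 turned 39.59473848913241 F [-0.96272471  1.57900553  6.85477382]
toolx world [0.58033857 0.81375652 0.03174053] z [ 0.032565    0.01575536 -0.99934543]
t 4.3 pos [0.54962272 0.17254183 0.07659232] r 0.1419130685537328 turned 39.80709448570936 F [-1.20363426  1.74817394  7.24151417]
toolx world [0.58068997 0.81346975 0.03265162] z [ 0.03333845  0.01631261 -0.99931099]
```

View pics/w3.png

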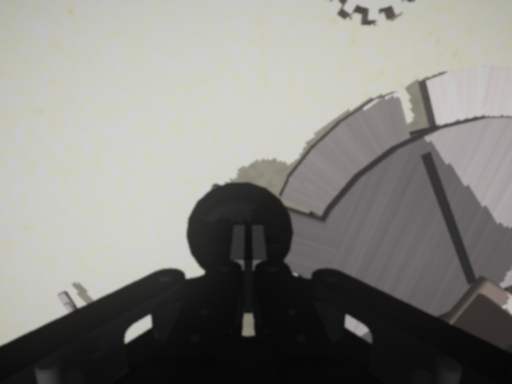

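move_arm:
  rows:
    - {"tx":0.0032,"ty":0.0013,"tz":0.0015,"ax":0,"ay":0,"az":1.3,"jaw":255}
    - {"tx":0.0032,"ty":0.0013,"tz":0.0015,"ax":0,"ay":0,"az":1.3,"jaw":255}
    - {"tx":0.0026,"ty":0.001,"tz":0.0015,"ax":0,"ay":0,"az":1.3,"jaw":255}
    - {"tx":0.0015,"ty":0.0006,"tz":0.0015,"ax":0,"ay":0,"az":0.8,"jaw":255}

```text
time: 4.7
tool_pos: [0.5642, 0.1817, 0.0767]
tool_rot: [-0.001, 0.908, 0.419, 0.024]
contact_force: [-0.6, 0.2, 6.7]
gripper_width: 0.005
```

```bash
python3 st.py; python3 - <<'E'
from h import *
grab('wrist','w4.png');grab('scene','s4.png')
E
python3 st.py
python3 - <<'E'
from h import *
d=load('s4.png');u,v=map(int,proj(d,[.6306,.056,.057]))
cv2.imwrite('pics/c8.png',cv2.resize(d['color'][v-60:v+60,u-75:u+75],None,fx=5,fy=5,interpolation=3)[:,:,::-1])
E
```

```text
t 4.7 pos [0.56416394 0.18173667 0.07666135] r 0.14220921093388803 turned 46.74916721495195 F [-0.5727292   0.24867494  6.72302135]
toolx world [0.6476553  0.76061775 0.04475764] z [ 0.04285229  0.02228699 -0.9988328 ]
t 4.8 pos [0.56444028 0.18185985 0.07681517] r 0.14218934978665554 turned 46.87080867201918 F [-1.44623274  2.17109933  6.93500987]
toolx world [0.64726968 0.76090473 0.0454528 ] z [ 0.0434961   0.02266301 -0.99879651]
```

View pics/w4.png

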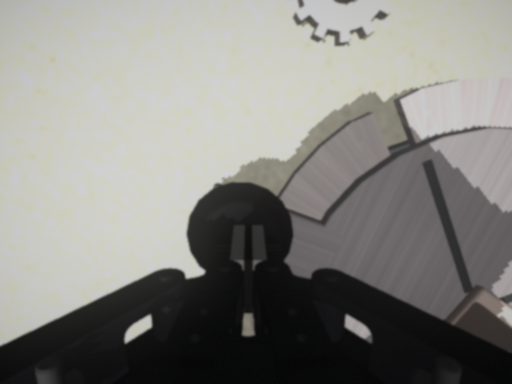

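View pics/c8.png

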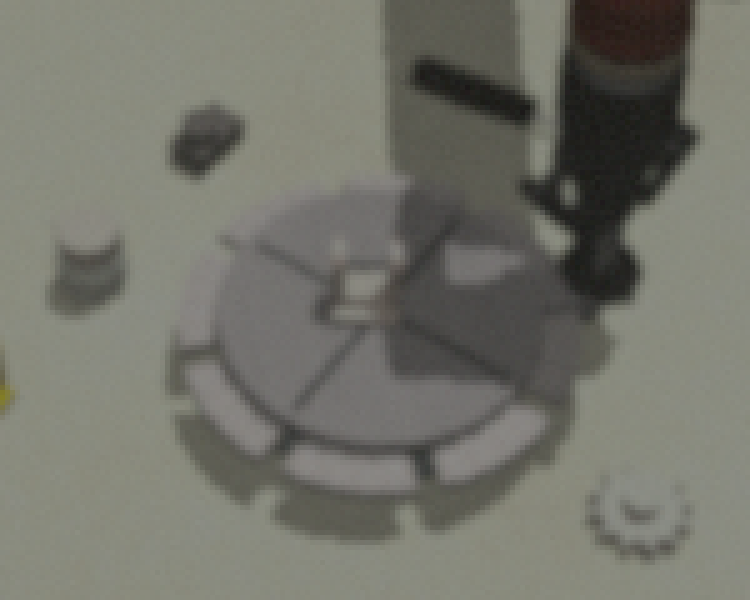

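```bash
python3 - <<'E'
from h import *
A=np.array([.6306,.056])
def rect(d,f):
    N=400; xs=np.linspace(-.14,.14,N)
    X,Y=np.meshgrid(xs,xs) # cols x, rows y
    K,R,t=[np.array(d[k],float) for k in('intrinsics','R','t')]
    P=np.stack([A[0]+X,A[1]-Y,np.full_like(X,.057)],-1)@R.T+t
    p=P@K.T; uv=(p[...,:2]/p[...,2:]).astype(np.float32)
    r=cv2.remap(d['color'],uv[...,0],uv[...,1],1); return r
L=[rect(load(f),0) for f in('w0.png','w4.png','s0.png','s4.png')]
L=[np.clip(l.astype(int)*1.4,0,255).astype(np.uint8) for l in L]
o=np.vstack([np.hstack(L[:2]),np.hstack(L[2:])]);cv2.imwrite('pics/c9.png',cv2.resize(o,(600,600),interpolation=3)[:,:,::-1])
cv2.imwrite('pics/c10.png',np.hstack(L[:2])[:,:,::-1])
E
```

```text
(no output)
```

View pics/c9.png

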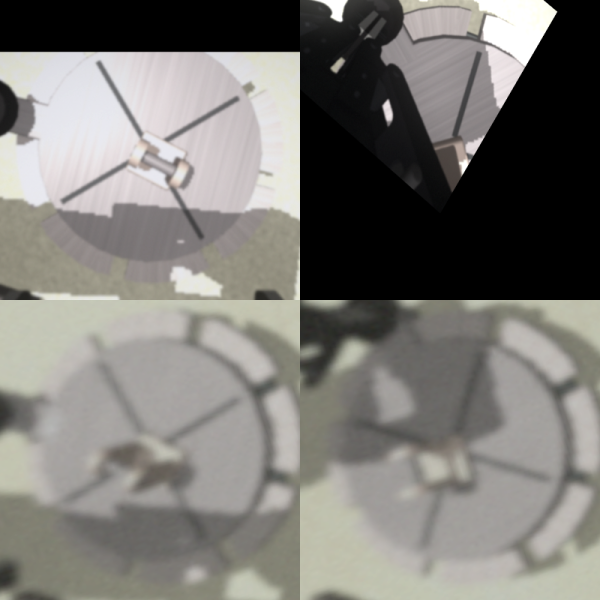

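View pics/c10.png

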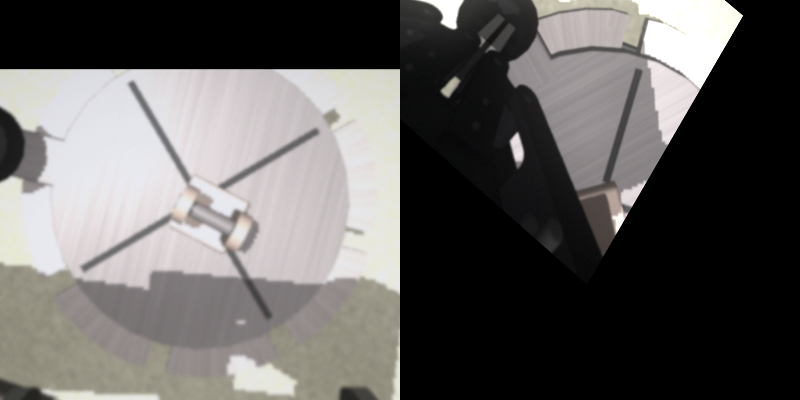

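```bash
cat > ang.py <<'E'
from h import *
A=np.array([.6306,.056])
def groove(f,deg0,zs=.057,rr=np.arange(.045,.085,.001),win=4):
    # for image f, find groove near math angle deg0 using orig-image sampling of dark minimum
    d=load(f);g=cv2.GaussianBlur(d['color'].astype(np.float32).mean(2),(0,0),.8)
    P=[]
    for r in rr:
        th=np.radians(deg0+np.arange(-win*.06/r,win*.06/r,.1))
        uv=np.array([proj(d,[A[0]+r*np.cos(t),A[1]+r*np.sin(t),zs]) for t in th]).astype(np.float32)
        v=cv2.remap(g,uv[:,:1],uv[:,1:],1).ravel()
        v=v-np.interp(np.arange(len(v)),[0,len(v)-1],[v[:5].mean(),v[-5:].mean()])
        w=np.clip(-v-0.4*(-v).max(),0,None); t=(w*th).sum()/w.sum()
        P.append([A[0]+r*np.cos(t),A[1]+r*np.sin(t)])
    P=np.array(P);c=P.mean(0);u,s,vt=np.linalg.svd(P-c);dr=vt[0]
    if dr@(c-A)<0: dr=-dr
    off=np.cross(dr,A-c)
    return np.degrees(np.arctan2(dr[1],dr[0])),s[1]/np.sqrt(len(P))*1000,off*1000,np.degrees(np.arctan2(*(c-A)[::-1]))
if __name__=='__main__':
    for f,a in (('w0.png',120),('w0.png',30),('w0.png',-150),('w4.png',74.5),('s0.png',120),('s0.png',30),('s4.png',75),('s4.png',-15),('s4.png',-105)):
        print(f,a,np.round(groove(f,a),2))
E
python3 -W ignore ang.py
```

```text
w0.png 120 [1.2039e+02 2.0000e-02 8.0000e-02 1.2032e+02]
w0.png 30 [ 3.037e+01  2.000e-02 -0.000e+00  3.037e+01]
w0.png -150 [-1.4959e+02  3.0000e-02  7.0000e-02 -1.4965e+02]
w4.png 74.5 [7.416e+01 3.000e-02 6.900e-01 7.356e+01]
s0.png 120 [120.19   0.26   0.54 119.71]
s0.png 30 [30.23  0.05  0.6  29.7 ]
s4.png 75 [73.18  0.34 -0.69 73.79]
s4.png -15 [-15.69   0.11  -0.23 -15.48]
s4.png -105 [-105.68    0.2    -0.81 -104.97]
```

The groove angles put the disc at about 46.3°, an overshoot of roughly 1.3°. I'll bring it back with the plunger still pressed.

move_arm:
  rows:
    - {"tx":-0.0016,"ty":-0.0006,"tz":0.0015,"ax":0,"ay":0,"az":0,"jaw":255}
    - {"tx":-0.0016,"ty":-0.0006,"tz":0.0015,"ax":0,"ay":0,"az":0,"jaw":255}
    - {"tx":0,"ty":0,"tz":0.001,"ax":0,"ay":0,"az":0,"jaw":255}

```text
time: 5.1
tool_pos: [0.5655, 0.1826, 0.0773]
tool_rot: [-0.001, 0.907, 0.419, 0.03]
contact_force: [-1.0, 1.2, 6.7]
gripper_width: 0.001
```

```bash
python3 st.py; python3 -W ignore - <<'E'
from h import *
from ang import groove
grab('wrist','w5.png');grab('scene','s5.png')
for f,a in (('w5.png',75),('s5.png',-15),('s5.png',75),('s5.png',-105)): print(f,a,np.round(groove(f,a),2))
E
python3 st.py
```

```text
t 5.1 pos [0.56553436 0.18255039 0.07730308] r 0.14229736381377686 turned 47.39012573085134 F [-0.99981081  1.1617801   6.71539112]
toolx world [0.64690448 0.76059326 0.05488612] z [ 0.05257894  0.0273157  -0.99824311]
w5.png 75 [7.348e+01 4.000e-02 7.000e-02 7.341e+01]
s5.png -15 [-16.     0.15  -0.39 -15.66]
s5.png 75 [73.65  0.45  0.37 73.33]
s5.png -105 [-105.4     0.21   -0.39 -105.05]
t 5.2 pos [0.56582538 0.18269018 0.07750497] r 0.1422889741663265 turned 47.52008061444582 F [-1.41227109  1.17752136  6.81294717]
toolx world [0.64692251 0.76053437 0.05548639] z [ 0.05314193  0.02762278 -0.99820485]
```

The tool has been creeping into a tilt of about 3.4°, which carries the tip forward. I'll untilt while moving back.

move_arm:
  rows:
    - {"tx":-0.0015,"ty":-0.0006,"tz":0.0015,"ax":0.6,"ay":-1.4,"az":0,"jaw":255}
    - {"tx":-0.0015,"ty":-0.0006,"tz":0.0015,"ax":0.6,"ay":-1.4,"az":0,"jaw":255}

```text
time: 5.4
tool_pos: [0.5654, 0.1824, 0.0775]
tool_rot: [-0.001, 0.908, 0.419, 0.006]
contact_force: [-0.5, 1.0, 6.2]
gripper_width: -0.002
```

```bash
python3 st.py
```

```text
t 5.4 pos [0.56543866 0.18238503 0.07752862] r 0.14219414886944853 turned 47.32536347934226 F [-0.53452197  1.04780657  6.23848067]
toolx world [0.64851949 0.76110773 0.01172597] z [ 0.01086427  0.0061481  -0.99992208]
```

Tilt is fixed. Now I'll move back about 5 mm.

move_arm:
  rows:
    - {"tx":-0.0018,"ty":-0.0007,"tz":0.002,"ax":0.2,"ay":-0.5,"az":0,"jaw":255}
    - {"tx":-0.0018,"ty":-0.0007,"tz":0.002,"ax":0.1,"ay":-0.2,"az":0,"jaw":255}

```text
time: 5.6
tool_pos: [0.5654, 0.1823, 0.0769]
tool_rot: [-0.0, 0.908, 0.419, 0.003]
contact_force: [-0.7, 2.2, 6.8]
gripper_width: 0.002
```

```bash
python3 st.py;  python3 -W ignore - <<'E'
from h import *
from ang import groove
grab('wrist','w6.png');grab('scene','s6.png')
for f,a in (('w6.png',75),('s6.png',-15),('s6.png',75),('s6.png',-105)): print(f,a,np.round(groove(f,a),2))
E
python3 st.py
```

```text
t 5.6 pos [0.56544081 0.18231717 0.07693696] r 0.14213285478048537 turned 47.31360045294467 F [-0.71406738  2.19924722  6.8276694 ]
toolx world [0.64858858 0.7611137  0.00622771] z [ 0.00555216  0.00345088 -0.99997863]
w6.png 75 [7.365e+01 5.000e-02 1.700e-01 7.350e+01]
s6.png -15 [-15.82   0.11  -0.28 -15.57]
s6.png 75 [73.16  0.38 -0.35 73.46]
s6.png -105 [-105.33    0.21   -0.36 -105.01]
t 5.7 pos [0.56535313 0.1822743  0.07690881] r 0.14213497754116491 turned 47.27426615770146 F [-0.67500684  1.76828613  6.5172609 ]
toolx world [0.6486385  0.76107035 0.0063257 ] z [ 0.00564455  0.00350071 -0.99997794]
```

move_arm:
  rows:
    - {"tx":-0.0037,"ty":-0.0015,"tz":0.0015,"ax":0,"ay":0,"az":0,"jaw":255}
    - {"tx":-0.0025,"ty":-0.001,"tz":0.0015,"ax":0,"ay":0,"az":0,"jaw":255}

```text
time: 5.9
tool_pos: [0.5627, 0.1808, 0.0772]
tool_rot: [-0.0, 0.908, 0.419, 0.007]
contact_force: [-0.4, 1.6, 6.4]
gripper_width: 0.003
```

```bash
python3 st.py
```

```text
t 5.9 pos [0.56270331 0.18076893 0.07720009] r 0.1420466339928686 turned 46.04587682864036 F [-0.42246871  1.61542555  6.43790199]
toolx world [0.64839798 0.76117539 0.01385957] z [ 0.01335322  0.00683129 -0.99988751]
```

```bash
python3 -W ignore - <<'E'
from h import *
from ang import groove
grab('wrist','w7.png');grab('scene','s7.png')
for f,a in (('w7.png',75),('s7.png',-15),('s7.png',75),('s7.png',-105)): print(f,a,np.round(groove(f,a),2))
E
python3 st.py
```

```text
w7.png 75 [7.472e+01 3.000e-02 6.500e-01 7.414e+01]
s7.png -15 [-15.13   0.08   0.05 -15.18]
s7.png 75 [74.43  0.3   0.46 74.03]
s7.png -105 [-105.05    0.21   -0.39 -104.71]
t 6.0 pos [0.56261537 0.18068795 0.07722901] r 0.14201758598382577 turned 45.99909766028932 F [-0.69466954  1.58635072  6.7206633 ]
toolx world [0.64850627 0.76108618 0.01369098] z [ 0.01321794  0.00672402 -0.99989003]
```

The disc is at about 45.6°. I'll make a small nudge back and then lift straight up.

move_arm:
  rows:
    - {"tx":-0.0025,"ty":-0.001,"tz":0.001,"ax":0,"ay":0,"az":0,"jaw":255}
    - {"tx":0,"ty":0,"tz":-0.003,"ax":0,"ay":0,"az":0,"jaw":255}
    - {"tx":0,"ty":0,"tz":-0.004,"ax":0,"ay":0,"az":0,"jaw":255}

```text
time: 6.3
tool_pos: [0.5629, 0.1807, 0.0863]
tool_rot: [-0.0, 0.908, 0.419, 0.011]
contact_force: [-4.3, -0.3, 3.2]
gripper_width: -0.001
```

```bash
python3 st.py
```

```text
t 6.3 pos [0.5628926  0.18072337 0.08631522] r 0.14191621445481692 turned 46.10421133945124 F [-4.27010176 -0.25328036  3.19382741]
toolx world [0.64825831 0.76115125 0.02024697] z [ 0.01997249  0.00958373 -0.9997546 ]
```

move_arm:
  rows:
    - {"tx":0,"ty":0,"tz":-0.005,"ax":0,"ay":0,"az":0,"jaw":255}
    - {"tx":0,"ty":0,"tz":-0.006,"ax":0,"ay":0,"az":0,"jaw":255}
    - {"tx":0,"ty":0,"tz":-0.006,"ax":0,"ay":0,"az":0,"jaw":255}
    - {"tx":0,"ty":0,"tz":-0.008,"ax":0,"ay":0,"az":0,"jaw":255}

```text
time: 6.7
tool_pos: [0.5613, 0.18, 0.1106]
tool_rot: [-0.0, 0.908, 0.419, 0.01]
contact_force: [0.7, 0.2, 0.1]
gripper_width: -0.002
```

```bash
python3 st.py; python3 -W ignore - <<'E'
from h import *
from ang import groove
for n,f in(('wrist','w8.png'),('scene','s8.png'),('side','d8.png')): grab(n,f)
for f,a in (('w8.png',75),('s8.png',-15),('s8.png',75),('s8.png',-105)): print(f,a,np.round(groove(f,a),2))
o=[]
for f in('s8.png','d8.png'):
    d=load(f);u,v=map(int,proj(d,[.5577,.1813,.085]));print(u,v)
    o.append(cv2.resize(d['color'][v-40:v+40,u-50:u+50],(400,320),interpolation=3))
cv2.imwrite('pics/c11.png',np.hstack(o)[:,:,::-1])
E
python3 st.py
```

```text
t 6.7 pos [0.56125757 0.18000741 0.11055827] r 0.14207817895428235 turned 45.38696476474318 F [0.65488075 0.19313727 0.09030963]
toolx world [0.64830845 0.76117481 0.01757996] z [ 0.01711574  0.00851377 -0.99981727]
w8.png 75 [7.491e+01 2.000e-02 3.200e-01 7.463e+01]
s8.png -15 [-15.08   0.07  -0.07 -15.01]
s8.png 75 [74.65  0.21  0.23 74.45]
s8.png -105 [-105.3     0.2    -0.69 -104.69]
307 197
220 161
t 6.85 pos [0.56221829 0.18020876 0.11163982] r 0.14178813410783672 turned 45.765520918806175 F [ 0.16547973 -0.00555336 -0.01263664]
toolx world [0.64822854 0.76119094 0.01970038] z [ 0.01979263  0.00901952 -0.99976342]
```

View pics/c11.png

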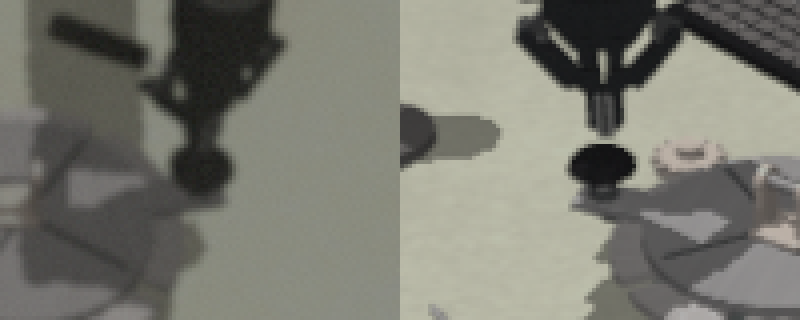

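View pics/w8.png

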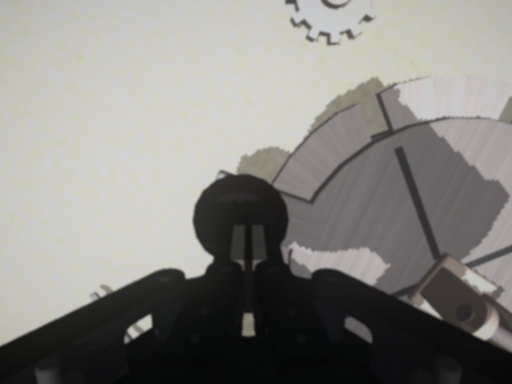

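At z 0.086 the tip still carried 3 N, so the plunger had already risen past the riding height of 0.010, which points to it being in the slot. I'll raise clear and check the cap height.

move_arm:
  rows:
    - {"tx":0,"ty":0,"tz":-0.02,"ax":0,"ay":0,"az":0,"jaw":255}
    - {"tx":0,"ty":0,"tz":-0.03,"ax":0,"ay":0,"az":0,"jaw":255}
    - {"tx":0,"ty":-0.01,"tz":-0.03,"ax":0,"ay":0,"az":0,"jaw":255}
    - {"tx":0,"ty":-0.02,"tz":-0.02,"ax":0,"ay":0,"az":0,"jaw":255}
    - {"tx":0,"ty":-0.02,"tz":-0.01,"ax":0,"ay":0,"az":0,"jaw":255}
    - {"tx":0,"ty":0,"tz":0,"ax":0,"ay":0,"az":0,"jaw":255}

```text
time: 7.45
tool_pos: [0.5194, 0.2118, 0.2219]
tool_rot: [-0.001, 0.908, 0.418, 0.008]
contact_force: [0.8, 0.0, 0.1]
gripper_width: 0.003
```

```bash
python3 -W ignore - <<'E'
from h import *
from ang import groove
for n,f in(('wrist','w9.png'),('scene','s9.png'),('side','d9.png')): grab(n,f)
for f,a in (('w9.png',75.4),('w9.png',-15),('s9.png',-15),('s9.png',75),('s9.png',-105)): print(f,a,np.round(groove(f,a),2))
d=load('d9.png');d0=load('d0.png')
A=np.array([.6306,.056]);o=[]
for dd,th in((d0,165.2),(d,120.2)):
  g=dd['color'].astype(int).mean(2); x,y=A+.145*np.array([np.cos(np.radians(th)),np.sin(np.radians(th))])
  u,v=proj(dd,[x,y,.092]); u2,v2=proj(dd,[x,y,.082]); m=(g<45).astype(np.uint8);n,l,st,ce=cv2.connectedComponentsWithStats(m)
  i=l[int(v)+2,int(u)]; print('pred top',u,v,'10mm lower',u2,v2,'blob',st[i],ce[i])
  o.append(cv2.resize(dd['color'][int(v)-40:int(v)+40,int(u)-50:int(u)+50],(400,320),interpolation=3))
cv2.imwrite('pics/c12.png',np.hstack(o)[:,:,::-1])
E
python3 st.py
```

```text
w9.png 75.4 [7.508e+01 3.000e-02 4.400e-01 7.469e+01]
t 7.6 pos [0.51964514 0.21010319 0.21909986] r 0.18989147799431838 turned 38.84597550738576 F [ 0.28436921 -0.26428922  0.36191439]
toolx world [0.65112819 0.75888065 0.01149945] z [ 0.01003926  0.00653829 -0.99992823]Traceback (most recent call last):
  File "<stdin>", line 4, in <module>
  File "ang.py", line 14, in groove
    P=np.array(P);c=P.mean(0);u,s,vt=np.linalg.svd(P-c);dr=vt[0]
                                     ~~~~~~~~~~~~~^^^^^
    u, s, vh = gufunc(a, signature=signature)
               ~~~~~~^^^^^^^^^^^^^^^^^^^^^^^^
    raise LinAlgError("SVD did not converge")
numpy.linalg.LinAlgError: SVD did not converge
```

View pics/s9.png

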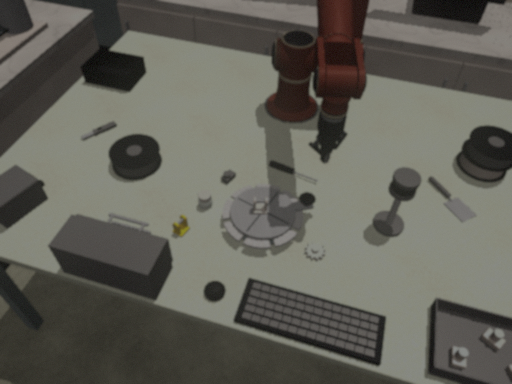

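View pics/w9.png

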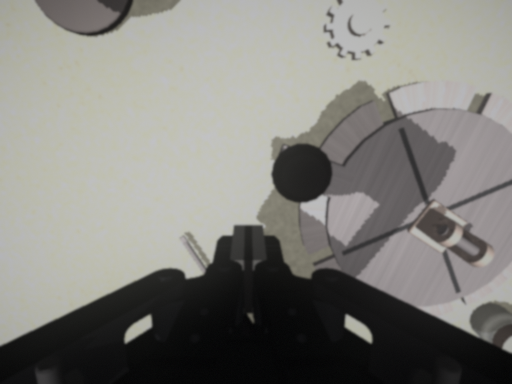

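```bash
python3 -W ignore - <<'E'
from h import *
from ang import groove
for f,a in (('s9.png',-15),('s9.png',75),('s9.png',-105)): print(f,a,np.round(groove(f,a),2))
d=load('d9.png');d0=load('d0.png')
A=np.array([.6306,.056]);o=[]
for dd,th in((d0,165.2),(d,120.2)):
  g=dd['color'].astype(int).mean(2); x,y=A+.145*np.array([np.cos(np.radians(th)),np.sin(np.radians(th))])
  u,v=proj(dd,[x,y,.092]); u2,v2=proj(dd,[x,y,.082]); m=(g<45).astype(np.uint8);n,l,st,ce=cv2.connectedComponentsWithStats(m)
  i=l[int(v)+2,int(u)]; print('pred top',u,v,'10mm lower',u2,v2,'blob',st[i],ce[i])
  o.append(cv2.resize(dd['color'][int(v)-40:int(v)+40,int(u)-50:int(u)+50],(400,320),interpolation=3))
cv2.imwrite('pics/c12.png',np.hstack(o)[:,:,::-1])
w=load('w9.png');c=w['color'][130:215,255:350].astype(float).mean(2)
cv2.imwrite('pics/c13.png',cv2.resize(np.clip((c-5)*6,0,255).astype(np.uint8),None,fx=6,fy=6,interpolation=0))
E
```

```text
s9.png -15 [-15.04   0.07  -0.02 -15.02]
s9.png 75 [ 7.447e+01  1.900e-01 -5.000e-02  7.451e+01]
s9.png -105 [-105.14    0.2    -0.46 -104.73]
pred top 220.02986965519386 179.08010501128993 10mm lower 220.19086995835787 181.98021846765454 blob [212 177  17  11 145] [219.89655172 182.03448276]
pred top 220.2466779637766 159.44091549528176 10mm lower 220.3967408026251 162.23226205007379 blob [213 157  16  13 126] [220.11111111 161.8968254 ]
```

View pics/c12.png

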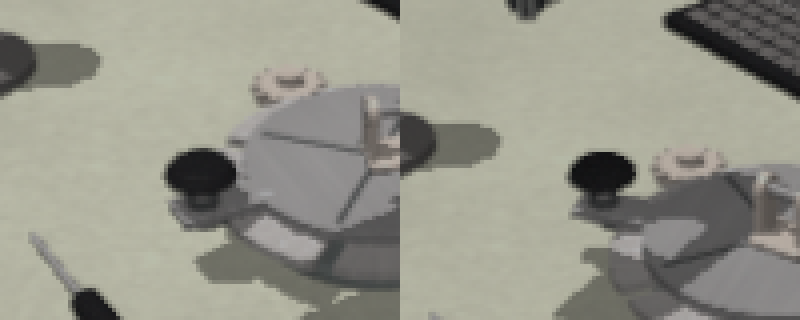

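The side view shows the cap as high above the arm as at the start: centroid 2.5 px below the predicted top now, 3.0 px then. A lowering of 10 mm would shift it by about 2.8 px. The angle is about 45.3° and the clevis stands on the disc, so I'll hand in.

```bash
python3 -c "
from plant import manip
print(manip.job_done())"
```

```text
the job is handed in; nothing more can be done
None
```

I indexed the turntable by one slot to the left (positive), the side where the scanner stands at y≈+0.46. I pressed the cap to its stop with shut fingertips at about 7 N, carried it round, let it spring up and lock, and raised the tool clear. I handed the job in at about 7.6 s; no verdict is reported.

**Last checks:**
- **Disc angle:** the grooves give about 45.3 to 45.7°, depending on camera and groove.
- **Plunger:** the cap is back at its full starting height in the side view, and the key had already risen past its riding height while I was lifting off.
- **Clevis:** it stands upright near the middle of the disc, as seen in the wrist and scene views.
- **Bystanders:** the screwdriver, jar, gear and motor mount look unmoved in the pictures; I did not measure them.
- **Contact:** the tool is clear, at about z 0.22 m with no contact force beyond sensor noise.

**What went wrong on the way:** the tool crept into a tilt of about 3.4° and the disc overshot to roughly 47°. With the plunger still pressed I took the tilt out and brought the disc back before releasing. The two cameras disagreed by up to about 1° during that correction, and by about 0.4° at the end, which is inside the 2° tolerance.

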